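# Set and lock the stop collar of a card punch

## Task

On the blue card punch, loosen the black thumbscrew of the orange stop collar, slide the collar along its rod until its blade holds the pack of cards with a light squeeze of about 6 N, and turn the thumbscrew back tight so that the squeeze stays when you let go. Do not drag the collar while it is clamped, do not crush the pack (16 N at most), and leave the mug, the stamp and the corner punch where they are.

Things in the scene. Friction and masses are not known exactly. Their poses are not given: they have to be found in the camera images.
- punch: Blue card punch fixed to the table. Grey base plate 250 x 370 x 12 mm, origin at the centre of its underside; y runs along the guide rod, x away from the blue punch beam. The beam spans x -115 to -45 mm, y +-150 mm, 80 mm high, with a folded lever up to 121 mm high.
- collar: Orange stop collar on the rod, 40 mm across, 30 mm along the rod, origin on the rod's axis at mid-length, axes parallel to the punch's, +y to the cards. It slides along y only, does not turn. Starts 60 to 120 mm to -y of rod_mid. Fully clamped it holds against about 17 N; loose its drag is 1.5 N. Let go while loose and pressed on the pack, it is pushed back by the springs.
- wing (a point): Centre of the thumbscrew's black wing, straight above the collar's centre, 95 mm above the table (rises 2 mm per rad loosened). A flat bar 40 long, 9 thick, 28 mm high, its underside 16 mm above the collar; the point's y runs along its length, x across it; along the rod when fully tight. Can be gripped across from above and the collar pushed by it while it is gripped and turned.
- screw (a joint): Turn of the thumbscrew, rad: 0 = fully tight (stop), grows anticlockwise seen from above as it is loosened, 1.5 = end stop. Below 0.9 it clamps, harder towards 0; above, the collar is free. Loosened: beyond 1.0; tight: below 0.35. Takes 0.10 N m to turn, up to 0.15 N m to tighten, and stays where it is left. Starts at 0 to 0.15.
- stop_face (a point): Centre of the pressing face (+y side) of the collar's blade: 55 mm to -x, 15 mm to +y and 16 mm below the collar's origin. The blade is 90 mm long in x, 26 mm high, 6 mm thick. Only this face touches the pack.
- mug_mid (a point): Blue mug, 76 mm across, 85 mm high, handle on one side; this point is at its centre half-way up. Bystander.
- stamp_mid (a point): Wooden hand stamp, foot 50 x 35 mm, 60 mm high; point half-way up. Bystander.
- corner_punch_mid (a point): Small black and grey hand corner punch, 75 x 34 x 38 mm; point at its centre. Bystander.
- rod_mid (a point): Middle of the guide rod's axis, 85 mm to +x of the punch's origin and 45 mm above the table; axes parallel to the punch's. Steel rod 14 mm thick along y, from y -165 to +165 mm between two posts 62 mm high.
- pack_zone (a point): Fixed point of the punch, 7 mm to +x and 70 mm to +y of its origin, 26 mm above the table. The pack of cards (100 mm in x, 90 in y, 24 thick, top 38 mm above the table) lies here with its centre up to 18 mm to either side along y: not measured, so its edge facing the collar (25 mm +-18 to +y of the punch's origin) must be felt for or seen. It yields to +y on springs, some 4 N per mm.

How it is judged:
By the outcome, as a careful person would: the job done as asked, in the order asked, and still so for the second after the job is handed in, with the robot touching nothing.
It also fails if it takes over 53 s, if anything falls off the work surface, if the arm or the gripper's body presses on something with over 40 N, if the wrist force passes 120 N, or if a joint passes its speed limit or range.

## Robot

A 7-joint arm with a two-finger parallel gripper is mounted at the origin on the work surface. World frame = base frame: x ahead of the robot, y to its left, z up, the work surface at z = 0. Lengths are in mm, angles in rad, forces in N, time in s.
With the tool pointing down it reaches from about 425 to 875 mm from the base axis. Payload 4.7 kg.
Tool frame: the origin (TCP) lies at the very end of the fingers, on their centre line; the grasp point (between the pads) lies 19 mm behind it; x points along the fingers, y is the direction in which the jaws open and shut, and the axes are right-handed (so a half turn about x gives the same grasp; the last joint's range is limited). The gripper opens to 85 mm and grips with 20 to 120 N. Pads are 22 mm wide; open, the fingers measure 114 mm over their backs; the gripper's body (76 mm by 85 mm) begins 54 mm behind the grasp point. The pads swing forward as they close: fully open they stand 13 mm farther back than shut.
Start: joints at [1.289, 0.321, -0.07, 1.45, 0.023, 1.371, -0.057], TCP at [189.458, -621.796, 231.349] pointing down, gripper open.
Joint ranges: [-2.86, 2.86], [-0.3, 2.09], [-1.38, 1.24], [0.06, 2.45], [-1.56, 4.7], [0.09, 2.05], [-2.69, 2.69]. Speed limits (rad/s): [2.57, 2.57, 3.14, 3.14, 3.14, 3.14, 3.14].

## Interface

Orientations are given as a rotation vector (axis times angle).
In Python, from bench import * gives the robot as it stands.
- The arm moves only by the tool step_arm, never from a script. Its argument "moves" is a list of rows, each an object of numbers: "tx", "ty", "tz": the shift along the tool's x, y, z in mm; "wx", "wy", "wz": the turn, a rotation vector about the tool's x, y, z in rad; "hand": the finger opening in mm, from 0 to 85.4. In form: [{"tx": .., "ty": .., "tz": .., "wx": .., "wy": .., "wz": .., "hand": ..}, ...]. A call has 1 to 8 rows; each row is the pose to reach, as a shift and turn from the pose commanded when the call began, along the tool's axes at that moment; what a row does not reach only later rows make up. A row lasts 1/8 s, in which the tool goes at most 62.5 mm and 10.7 degrees, less where a joint would pass 70% of its speed; a pose out of reach is approached as far as the arm can. A call with a gripper value outside its range is refused whole. The fingers move at their own pace and stop on an object; "squeeze" is the grip in N (left out, the last holds). Time passes only in rows, so rows that repeat a pose let the fingers close. It gives the time, the measured TCP pose, the force and the opening at its end, in the units of the state.
- read_state(): the state, without advancing time (a new reading comes with each control period).
- read_camera(name): name is "scene" or "top" or "wrist"; returns a dict with "frame" (384x512x3 uint8, red, green, blue), "depth" (384x512 float32, mm along the optical axis (not along the pixel's ray), 0 where there is no reading), "vfov" (degrees; the focal length in pixels is half the picture's height over the tangent of half this angle, whatever the lens; pixels are square), "cx", "cy" (the principal point, pixels), "origin" and "orientation" of the camera in the world. Camera axes: x right, y down, z forward; pixel columns grow to the right and rows downward; lengths in mm; the calibration is good to about 2 mm. A picture is of the moment at which its call begins.
- close_job(): hands the job in, once; it reports no verdict.
The state is a dict: "t": time; "joints": joint angles; "joint_vel": joint speeds; "joint_torque": joint torques, N m; "position": TCP position; "ee_rot": TCP orientation; "wrist_force": force on the tool from outside, world axes, zero at the start; "ft_torque": the same for the moment, N m; "gripper_width": finger opening in mm.
Only numpy, scipy, OpenCV 4.12 (cv2) and the standard library are available. Lean on these libraries where they do the work, as an engineer would, in place of code of your own. Each camera call takes 0.05 s, during which the arm holds its last target. There are 200 camera calls.

## Working session

There is one attempt and no reset: what is moved stays moved. The work goes in short steps, Python scripts to look and compute and a tool call to move; the robot and the scene stay as the last step left them, time stands still between calls to the robot, and variables do not carry over. Pictures are saved under pics/ and viewed, about 8 in all and at most 12, crops included, and the job is handed in when it is done.

Besides the shell and the picture viewer there is one more tool, called by a JSON object that holds its "fn" and its "kwargs", one argument or row to a line. step_arm: Moves the arm, as the interface text tells. Its arguments: {"type":"object","properties":{"moves":{"type":"array","items":{"type":"object","properties":{"tx":{"type":"number"},"ty":{"type":"number"},"tz":{"type":"number"},"wx":{"type":"number"},"wy":{"type":"number"},"wz":{"type":"number"},"hand":{"type":"number"}}}},"squeeze":{"type":"number"}},"required":["moves"]}

```bash
mkdir -p pics; cat > h.py <<'E'
from bench import *
import numpy as np, cv2
from scipy.spatial.transform import Rotation as R
def cam(n):
    c=read_camera(n); f=192/np.tan(np.radians(c['vfov'])/2); c['f']=f
    o=np.array(c['orientation'],float)
    c['R']=o if o.shape==(3,3) else (R.from_rotvec(o).as_matrix() if o.size==3 else R.from_quat(o).as_matrix())
    return c
def pts(c):
    v,u=np.mgrid[:384,:512]; d=c['depth']
    p=np.stack([(u-c['cx'])/c['f']*d,(v-c['cy'])/c['f']*d,d],-1)
    return p@c['R'].T+np.array(c['origin'])
def save(c,n): cv2.imwrite('pics/'+n+'.png',c['frame'][:,:,::-1])
E
python3 - <<'E'
from h import *
s=read_state(); print(s)
for n in('top','scene'):
    c=cam(n); save(c,n+'1'); print(n,c['origin'],c['orientation'],c['f'],c['cx'],c['cy'])
    np.save(n+'_p.npy',pts(c))
a=cv2.imread('pics/top1.png');b=cv2.imread('pics/scene1.png')
cv2.imwrite('pics/both.png',cv2.resize(np.vstack([a,b]),(800,1200))[:, :]) 
E
```

```text
{'t': 0.0, 'joints': array([ 1.28909028,  0.32182076, -0.07006627,  1.45170431,  0.02260569,
        1.37081966, -0.05690874]), 'joint_vel': array([-0.00065037, -0.00107552, -0.00052908, -0.00141659, -0.00130555,
        0.00126829, -0.00048475]), 'joint_torque': array([-2.44290432e-04, -4.93582606e+01, -3.82122751e-01, -3.14327896e+01,
        1.29496545e-02,  1.13563036e-02, -1.95384973e-05]), 'position': array([ 189.25820551, -621.2523323 ,  230.21011796]), 'ee_rot': array([ 2.0627875 ,  0.3094124 , -2.06362339]), 'wrist_force': array([ 0.03035895, -0.33384819, -0.35278289]), 'ft_torque': array([ 0.00482241, -0.04420536,  0.01802863]), 'gripper_width': 85.43834196838797}
top [ 399.46767672   36.70929432 1208.26320109] [-2.16402587  2.10439265 -0.18051334] 440.3781403283045 247.00628448346856 191.07239071544296
scene [1220.53335286 -126.46958255  661.40297719] [-1.91719732 -1.44828054  0.65928597] 406.9951597564414 256.27100900907277 192.55677657001004
```

View pics/top1.png

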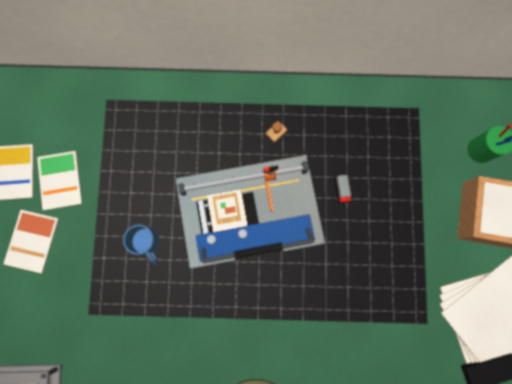

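View pics/scene1.png

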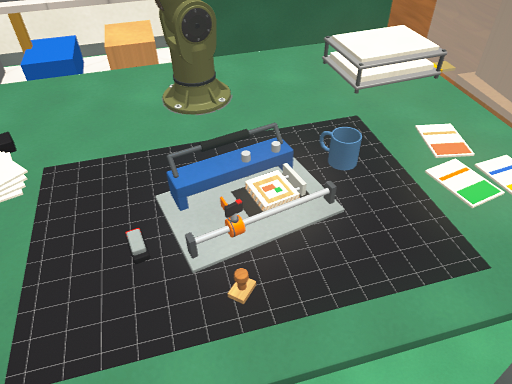

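The top view shows the punch around (250,210), with the orange collar at (268,172), the cards at (228,209), the mug at (139,240), the stamp at (277,130) and the corner punch at (344,188). Next I'll measure positions.

```bash
python3 - <<'E'
from h import *
for n in('top','scene'):
    P=np.load(n+'_p.npy'); im=cv2.imread(f'pics/{n}1.png'); h=cv2.cvtColor(im,cv2.COLOR_BGR2HSV)
    H,S,V=h[...,0],h[...,1],h[...,2]; z=P[...,2]
    reg=(np.abs(P[...,0]-480)<220)&(np.abs(P[...,1]-30)<260)
    # blue beam top
    m=(H>100)&(H<125)&(S>130)&reg&(abs(z-80)<8)&(P[...,1]<190)
    q=P[m][:,:2].astype(np.float32)
    if len(q)>20:
        r=cv2.minAreaRect(q); print(n,'beam',r,len(q), P[m][:,2].mean())
    # grey plate
    m=(S<60)&(V>90)&reg&(abs(z-12)<6); q=P[m][:,:2].astype(np.float32)
    if len(q)>50: print(n,'plate',cv2.minAreaRect(q),len(q))
    m=(H<14)&(S>170)&(V>120)&reg&(z>20)&(z<75)
    k,l,st,ce=cv2.connectedComponentsWithStats(m.astype(np.uint8))
    for i in range(1,k):
        if st[i,4]>15:
            q=P[l==i]; print(n,'orange',st[i],ce[i],q.mean(0).round(1),q.min(0).round(),q.max(0).round())
    # rod
    m=reg&(abs(z-50)<5)&(S<70)&(V>110); q=P[m]
    if len(q)>20:
        print(n,'rod n',len(q),cv2.fitLine(q[:,:2].astype(np.float32),cv2.DIST_HUBER,0,.01,.01).ravel())
    m=reg&(V<70)&(z>72)&(z<118); k,l,st,ce=cv2.connectedComponentsWithStats(m.astype(np.uint8))
    for i in range(1,k):
        if st[i,4]>6:
            q=P[l==i]; print(n,'black',st[i],ce[i],q.mean(0).round(1),q.min(0).round(),q.max(0).round())
E
```

```text
top beam ((474.09344482421875, 15.409805297851562), (61.22371292114258, 293.5119323730469), 12.080955505371094) 2290 80.3926398273779
top plate ((555.0746459960938, -3.787841796875), (252.79600524902344, 445.73626708984375), 11.407632827758789) 5425
top orange [266 174   9   9  43] [269.34883721 176.88372093] [633.8 -20.2  59.7] [623. -33.  41.] [641. -11.  68.]
top orange [340 198   7   4  25] [342.64 199.44] [ 583.4 -221.5   29. ] [ 579. -230.   23.] [ 588. -214.   34.]
top rod n 645 [ 2.3266198e-01 -9.7255766e-01  6.2696747e+02  5.2476639e+01]
top black [270 167   7   5  23] [272.73913043 168.65217391] [645.5 -26.1 108.3] [641. -34.  97.] [650. -19. 114.]
scene beam ((471.9761657714844, 11.938949584960938), (73.87940216064453, 297.54071044921875), 11.767590522766113) 2268 79.27813650058702
scene plate ((549.99365234375, 29.802688598632812), (252.27105712890625, 370.3589172363281), 11.855655670166016) 6730
scene orange [220 197   7  12  25] [222.32 203.16] [560.8 -31.5  33.3] [549. -34.  21.] [579. -26.  42.]
scene orange [225 219   9  18  51] [229.29411765 228.33333333] [654.7 -35.7  49. ] [632. -40.  29.] [669. -31.  64.]
scene orange [235 228  10   8  33] [239.54545455 231.84848485] [665.4 -16.8  43.8] [662. -27.  37.] [668.  -6.  50.]
scene rod n 893 [ 2.2481839e-01 -9.7440070e-01  6.3691980e+02  3.6333744e+01]
scene black [197 134  55  18 159] [224.3081761  142.90566038] [447.    3.6 113.5] [427. -63. 105.] [461.  73. 118.]
scene black [187 151   9   3   9] [191. 152.] [458.6 -76.7 112.4] [456. -86. 110.] [463. -67. 114.]
scene black [173 154  13   4  13] [179.         155.61538462] [ 465.4 -104.8  113. ] [ 462. -118.  111.] [469. -91. 115.]
scene black [225 202  18  15 165] [232.78181818 209.16363636] [651.5 -24.8  97.9] [643. -42.  83.] [658.  -4. 111.]
```

```bash
python3 - <<'E'
from h import *
s=read_state(); M=R.from_rotvec(s['ee_rot']).as_matrix(); print(M.round(3))
yaw=np.radians(11.86); ex=np.array([np.cos(yaw),np.sin(yaw),0]); ey=np.array([-ex[1],ex[0],0]); O=np.array([550,29.8,0])
tgt=np.array([648.5,-24.5,170]); print('shift tool',M.T@(tgt-s['position']))
ty=M[:,1]; print('tool y yaw',np.degrees(np.arctan2(ty[1],ty[0])))
for n in('top','scene'):
    P=np.load(n+'_p.npy'); im=cv2.imread(f'pics/{n}1.png'); h=cv2.cvtColor(im,cv2.COLOR_BGR2HSV)
    q=P-O; lx=q@ex; ly=q@ey; z=P[...,2]
    m=(abs(z-38)<6)&(lx>-30)&(lx<60)&(ly>-20)&(ly<140)&(h[...,2]>150)
    print(n,'pack ly pct',np.percentile(ly[m],[0,1,3,50,97,99,100]).round(1),'lx',np.percentile(lx[m],[1,99]).round(),m.sum())
    m=(lx>70)&(lx<110)&(ly>-140)&(ly<0)&(z>75)&(z<118); print(n,'wing local',lx[m].mean(),ly[m].mean(),np.percentile(ly[m],[2,98]),np.percentile(lx[m],[2,98]))
    m=(lx>-10)&(lx<70)&(ly>-140)&(ly<15)&(z>20)&(z<60); print(n,'blade ly',np.percentile(ly[m],[2,50,98]))
E
```

```text
[[-0.001  0.292 -0.957]
 [ 0.002 -0.957 -0.292]
 [-1.    -0.002  0.   ]]
shift tool [  61.02165822 -436.9270129  -613.27895709]
tool y yaw -73.05037558204602
top pack ly pct [ 14.9  16.1  17.8  60.8 103.6 110.7 130.4] lx [-29.  54.] 1059
top wing local 81.66258317452265 -69.80004967262614 [-87.93911057 -51.46013236] [77.56090444 87.84935257]
top blade ly [-82.82399431 -58.7926358  -40.23777671]
scene pack ly pct [ 13.2  14.2  15.1  57.1 103.  121.6 129.3] lx [-29.  57.] 1060
scene wing local 87.30950489367021 -72.33011667027493 [-90.66266565 -53.38086757] [79.82054594 90.79276907]
scene blade ly [-85.9029285   13.64460229  14.88078222]
```

{"fn": "step_arm", "kwargs": {
  "moves": [
    {"tx":5,"ty":-27,"tz":-38,"wx":-0.1},
    {"tx":10,"ty":-55,"tz":-77,"wx":-0.25},
    {"tx":15,"ty":-82,"tz":-115,"wx":-0.4},
    {"tx":20,"ty":-110,"tz":-153,"wx":-0.55},
    {"tx":25,"ty":-137,"tz":-192,"wx":-0.7},
    {"tx":30,"ty":-164,"tz":-230,"wx":-0.85},
    {"tx":30,"ty":-192,"tz":-269,"wx":-1.0},
    {"tx":30,"ty":-219,"tz":-307,"wx":-1.1}
  ]
}}

```text
validation failed for argument at $.mo...
```

```bash
cat >> h.py <<'E'
def go(tgt,yawdeg):
    s=read_state(); M=R.from_rotvec(s['ee_rot']).as_matrix(); ty=M[:,1]
    y=np.degrees(np.arctan2(ty[1],ty[0])); print('pos',s['position'].round(1),'yaw',y.round(2),'down',M[:,0].round(3),'shift',(M.T@(np.array(tgt)-s['position'])).round(1),'wx',-np.radians(yawdeg-y).round(3),'t',s['t'],'j',s['joints'].round(2))
E
python3 -c "
from h import *
go([648.5,-24.5,170],13)"
```

```text
pos [ 189.3 -621.3  230.3] yaw -73.05 down [-0.001  0.002 -1.   ] shift [  61.  -436.9 -613.3] wx -1.502 t 0.1 j [ 1.29  0.32 -0.07  1.45  0.02  1.37 -0.06]
```

{"fn": "step_arm", "kwargs": {
  "moves": [
    {"tx":5,"ty":-27,"tz":-38,"wx":-0.1,"wy":0,"wz":0,"hand":85},
    {"tx":10,"ty":-55,"tz":-77,"wx":-0.25,"wy":0,"wz":0,"hand":85},
    {"tx":15,"ty":-82,"tz":-115,"wx":-0.4,"wy":0,"wz":0,"hand":85},
    {"tx":20,"ty":-110,"tz":-153,"wx":-0.55,"wy":0,"wz":0,"hand":85},
    {"tx":25,"ty":-137,"tz":-192,"wx":-0.7,"wy":0,"wz":0,"hand":85},
    {"tx":30,"ty":-164,"tz":-230,"wx":-0.85,"wy":0,"wz":0,"hand":85},
    {"tx":30,"ty":-192,"tz":-269,"wx":-1.0,"wy":0,"wz":0,"hand":85},
    {"tx":30,"ty":-219,"tz":-307,"wx":-1.1,"wy":0,"wz":0,"hand":85}
  ],
  "squeeze": 40
}}

```text
t: 1.1
position: [419.8, -321.3, 200.9]
ee_rot: [1.334, 1.124, -1.335]
wrist_force: [0.0, -1.0, -0.7]
gripper_width: 85.0
```

```bash
python3 -c "
from h import *
go([648.5,-24.5,170],13)"
```

```text
pos [ 419.8 -321.3  200.9] yaw -9.81 down [-0.001  0.    -1.   ] shift [  30.9  174.8 -331.4] wx -0.398 t 1.1 j [ 1.    0.1  -0.42  1.78  0.04  1.27  0.4 ]
```

{"fn": "step_arm", "kwargs": {
  "moves": [
    {"tx":5,"ty":25,"tz":-47,"wx":-0.06,"wy":0,"wz":0,"hand":85},
    {"tx":10,"ty":50,"tz":-95,"wx":-0.12,"wy":0,"wz":0,"hand":85},
    {"tx":15,"ty":75,"tz":-142,"wx":-0.18,"wy":0,"wz":0,"hand":85},
    {"tx":20,"ty":100,"tz":-190,"wx":-0.24,"wy":0,"wz":0,"hand":85},
    {"tx":25,"ty":125,"tz":-237,"wx":-0.3,"wy":0,"wz":0,"hand":85},
    {"tx":30,"ty":150,"tz":-284,"wx":-0.36,"wy":0,"wz":0,"hand":85},
    {"tx":31,"ty":175,"tz":-331,"wx":-0.4,"wy":0,"wz":0,"hand":85},
    {"tx":31,"ty":175,"tz":-331,"wx":-0.4,"wy":0,"wz":0,"hand":85}
  ]
}}

```text
t: 2.1
position: [650.1, -20.9, 169.3]
ee_rot: [1.039, 1.314, -1.034]
wrist_force: [-0.4, 0.1, -1.1]
gripper_width: 85.3
```

```bash
python3 -c "
from h import *
go([648.5,-24.5,78],13)
c=cam('wrist'); save(c,'w1'); P=pts(c); np.save('w_p.npy',P); print(c['origin'])
z=P[...,2]; m=(z>102)&(z<118)&(abs(P[...,0]-648)<40)&(abs(P[...,1]+24)<40); q=P[m][:,:2].astype(np.float32)
print(m.sum(),P[m].mean(0),cv2.minAreaRect(q)if len(q)>5 else '',np.argwhere(m).mean(0))"
```

```text
pos [650.1 -20.9 169.3] yaw 13.36 down [-0.001  0.004 -1.   ] shift [91.3 -2.4  3.6] wx 0.006 t 2.1 j [ 0.49  0.43 -0.66  1.51  0.26  1.29  0.04]
[633.64892171  48.41544247 311.81106413]
766 [646.51007532 -20.40626754 108.60493571] ((646.8076782226562, -21.830184936523438), (9.447265625, 39.19934844970703), 17.40184783935547) [207.57180157 248.01958225]
```

View pics/w1.png

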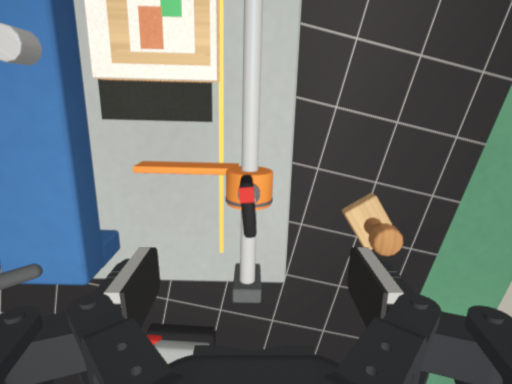

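The wrist view shows the black wing centred near (248,205), turned slightly from the rod. The orange blade is at row ~168 and the pack's near edge at row ~80. I'll measure the pack gap here and the grasp shift.

```bash
python3 -c "
from h import *
go([646.8,-21.8,78],17.4)
P=np.load('w_p.npy'); im=cv2.imread('pics/w1.png')
h=cv2.cvtColor(im,cv2.COLOR_BGR2HSV); H,S,V=h[...,0],h[...,1],h[...,2]
rows,cols=np.mgrid[:384,:512]
m=(H>20)&(H<30)&(S>150)&(cols>210)&(cols<232); print('yellow',cv2.fitLine(P[m][:,:2].astype(np.float32),2,0,.01,.01).ravel())
m=(abs(P[...,2]-52)<3)&(cols>235)&(cols<265)&(rows<165); l=cv2.fitLine(P[m][:,:2].astype(np.float32),2,0,.01,.01).ravel();print('rod',l,m.sum())
for c in (110,150,190): print('pack col',c,P[70:84,c].round(1)[::2].tolist())
m=(H<14)&(S>170)&(cols<225)&(rows>155)&(rows<180); print('blade',P[m].mean(0),cv2.minAreaRect(P[m&(P[...,2]>38)][:,:2].astype(np.float32)))
"
```

```text
pos [649.3 -24.5 169.3] yaw 13.13 down [-0.002  0.002 -1.   ] shift [91.3 -1.7 -3. ] wx -0.074 t 2.15 j [ 0.5   0.43 -0.65  1.51  0.27  1.29  0.04]
yellow [ 1.988121e-01 -9.800376e-01  6.306486e+02 -7.715148e+01]
rod [ 2.0714876e-01 -9.7830945e-01  6.2979895e+02  5.9775738e+01] 2242
pack col 110 [[517.8, 43.1, 37.3], [517.9, 41.6, 37.1], [517.8, 40.1, 36.5], [518.4, 38.6, 37.5], [512.7, 36.5, 23.4], [508.1, 34.4, 12.1], [508.2, 32.7, 11.8]]
pack col 150 [[548.7, 50.4, 36.8], [548.6, 48.9, 36.0], [549.6, 47.4, 38.4], [549.3, 45.9, 36.9], [548.9, 44.4, 34.7], [542.3, 42.4, 12.4], [542.4, 40.8, 11.8]]
pack col 190 [[579.8, 57.8, 37.1], [580.1, 56.3, 37.2], [580.3, 54.8, 37.1], [580.7, 53.3, 37.9], [580.8, 51.8, 36.9], [578.5, 50.4, 23.5], [576.7, 48.9, 12.3]]
blade [586.02714408 -20.00949408  34.79183253] ((586.1275024414062, -20.057825088500977), (74.38866424560547, 0.7537856101989746), 11.813562393188477)
```

{"fn": "step_arm", "kwargs": {
  "moves": [
    {"tx":20,"ty":-2,"tz":-3,"wx":-0.07,"wy":0,"wz":0,"hand":50},
    {"tx":45,"ty":-2,"tz":-3,"wx":-0.07,"wy":0,"wz":0,"hand":50},
    {"tx":70,"ty":-2,"tz":-3,"wx":-0.07,"wy":0,"wz":0,"hand":50},
    {"tx":85,"ty":-2,"tz":-3,"wx":-0.07,"wy":0,"wz":0,"hand":50},
    {"tx":91,"ty":-2,"tz":-3,"wx":-0.07,"wy":0,"wz":0,"hand":50},
    {"tx":91,"ty":-2,"tz":-3,"wx":-0.07,"wy":0,"wz":0,"hand":50},
    {"tx":91,"ty":-2,"tz":-3,"wx":-0.07,"wy":0,"wz":0,"hand":50},
    {"tx":91,"ty":-2,"tz":-3,"wx":-0.07,"wy":0,"wz":0,"hand":50}
  ]
}}

```text
t: 3.15
position: [647.2, -24.8, 80.2]
ee_rot: [0.989, 1.333, -0.988]
wrist_force: [0.4, 0.6, -0.2]
gripper_width: 50.2
```

```bash
python3 -c "
from h import *
go([646.8,-21.8,78],17.4)
c=cam('wrist'); save(c,'w2'); s=read_state();print(s['wrist_force'],s['gripper_width'])"
```

```text
pos [647.2 -24.8  80.2] yaw 16.9 down [ 0.001 -0.    -1.   ] shift [ 2.2  0.5 -3. ] wx -0.009 t 3.15 j [ 0.49  0.5  -0.64  1.61  0.32  1.14  0.07]
[ 0.29689874 -0.6605225   0.42435457] 49.99774431635415
```

View pics/w2.png

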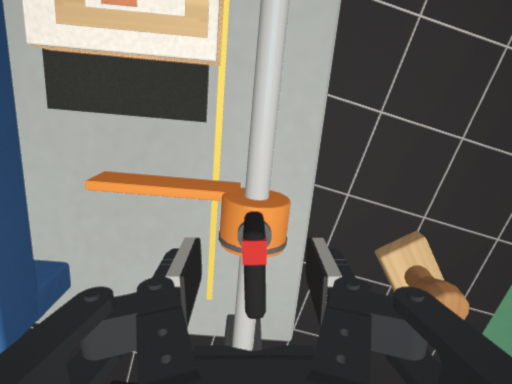

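The wing at (255,265) sits between and parallel to the pads, so I'll lower slightly and grip.

{"fn": "step_arm", "kwargs": {
  "moves": [
    {"tx":2.5,"ty":0.5,"tz":-2,"wx":0,"wy":0,"wz":0,"hand":40},
    {"tx":2.5,"ty":0.5,"tz":-2,"wx":0,"wy":0,"wz":0,"hand":20},
    {"tx":2.5,"ty":0.5,"tz":-2,"wx":0,"wy":0,"wz":0,"hand":4},
    {"tx":2.5,"ty":0.5,"tz":-2,"wx":0,"wy":0,"wz":0,"hand":4},
    {"tx":2.5,"ty":0.5,"tz":-2,"wx":0,"wy":0,"wz":0,"hand":4},
    {"tx":2.5,"ty":0.5,"tz":-2,"wx":0,"wy":0,"wz":0,"hand":4}
  ],
  "squeeze": 40
}}

```text
t: 3.95
position: [646.8, -22.5, 76.8]
ee_rot: [0.989, 1.334, -0.988]
wrist_force: [2.2, 1.2, -1.9]
gripper_width: 8.8
```

```bash
cat >>h.py <<'E'
EX=np.array([.9785,.206,0]);EY=np.array([-.206,.9785,0]); O=np.array([550,29.8,0])
def st():
    s=read_state(); w=s['wrist_force']; p=s['position']-O
    M=R.from_rotvec(s['ee_rot']).as_matrix(); b=np.arctan2(M[1,1],M[0,1])
    print('t',s['t'],'local',(p@EX).round(2),(p@EY).round(2),s['position'][2].round(1),'yaw-rod',(b-.2077).round(3),'F x,y,z',(w@EX).round(2),(w@EY).round(2),w[2].round(2),'T',s['ft_torque'].round(3),'w',s['gripper_width'].round(2))
    print('EY in tool',(M.T@EY).round(3),'EX in tool',(M.T@EX).round(3),'up',(M.T@[0,0,1]).round(3))
E
python3 -c "
from h import *
st()"
```

```text
Traceback (most recent call last):
  File "h.py", line 21, in st
    print('t',s['t'],'local',(p@EX).round(2),(p@EY).round(2),s['position'][2].round(1),'yaw-rod',(b-.2077).round(3),'F x,y,z',(w@EX).round(2),(w@EY).round(2),w[2].round(2),'T',s['ft_torque'].round(3),'w',s['gripper_width'].round(2))
                                                                                                                                                                                                            ^^^^^^^^^^^^^^^^^^^^^^^^
AttributeError: 'float' object has no attribute 'round'
```

{"fn": "step_arm", "kwargs": {
  "moves": [
    {"tx":-0.3,"ty":0,"tz":0,"wx":-0.15,"wy":0,"wz":0,"hand":4},
    {"tx":-0.6,"ty":0,"tz":0,"wx":-0.3,"wy":0,"wz":0,"hand":4},
    {"tx":-0.9,"ty":0,"tz":0,"wx":-0.45,"wy":0,"wz":0,"hand":4},
    {"tx":-1.2,"ty":0,"tz":0,"wx":-0.6,"wy":0,"wz":0,"hand":4},
    {"tx":-1.5,"ty":0,"tz":0,"wx":-0.75,"wy":0,"wz":0,"hand":4},
    {"tx":-1.8,"ty":0,"tz":0,"wx":-0.9,"wy":0,"wz":0,"hand":4},
    {"tx":-2.1,"ty":0,"tz":0,"wx":-1.05,"wy":0,"wz":0,"hand":4},
    {"tx":-2.4,"ty":0,"tz":0,"wx":-1.2,"wy":0,"wz":0,"hand":4}
  ]
}}

```text
t: 4.95
position: [647.1, -22.2, 78.8]
ee_rot: [0.057, 1.569, -0.055]
wrist_force: [4.9, 2.4, -5.1]
gripper_width: 8.4
```

```bash
sed -i "s/s\['gripper_width'\].round(2)/round(s['gripper_width'],2)/" h.py
python3 -c "
from h import *
st();print(read_state()['joints'].round(2))
c=cam('wrist'); save(c,'w3'); st()"
```

```text
t 4.95 local 84.34 -70.89 78.8 yaw-rod 1.292 F x,y,z 5.3 1.29 -5.06 T [ 0.472 -0.962 -0.131] w 8.37
EY in tool [ 0.001  0.961 -0.275] EX in tool [0.002 0.275 0.961] up [-1.     0.001  0.001]
[ 0.64  0.58 -0.87  1.6   0.47  1.18  1.17]
t 5.0 local 84.31 -70.97 78.8 yaw-rod 1.296 F x,y,z 4.67 2.91 -3.33 T [ 0.435 -0.939  0.108] w 8.42
EY in tool [ 0.001  0.963 -0.271] EX in tool [0.002 0.271 0.963] up [-1.     0.002  0.001]
```

View pics/w3.png

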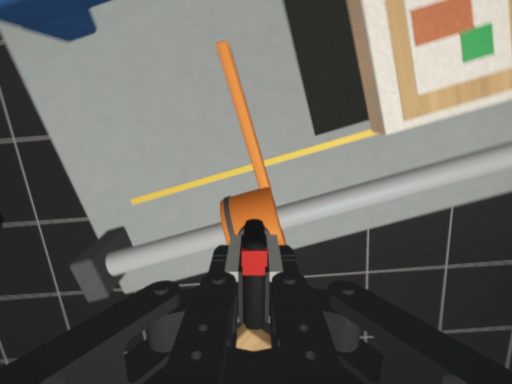

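The wing turned with the fingers to 1.29 rad: it sits at (255,270), still parallel to the pads, and the pack is at right. Next I'll slide 60 of the ~71 mm.

{"fn": "step_arm", "kwargs": {
  "moves": [
    {"tx":0,"ty":5,"tz":-1,"wx":0,"wy":0,"wz":0,"hand":4},
    {"tx":0,"ty":14,"tz":-3.5,"wx":0,"wy":0,"wz":0,"hand":4},
    {"tx":0,"ty":24,"tz":-6.3,"wx":0,"wy":0,"wz":0,"hand":4},
    {"tx":0,"ty":34,"tz":-9.1,"wx":0,"wy":0,"wz":0,"hand":4},
    {"tx":0,"ty":44,"tz":-11.9,"wx":0,"wy":0,"wz":0,"hand":4},
    {"tx":0,"ty":53,"tz":-14.4,"wx":0,"wy":0,"wz":0,"hand":4},
    {"tx":0,"ty":58,"tz":-15.8,"wx":0,"wy":0,"wz":0,"hand":4},
    {"tx":0,"ty":58,"tz":-15.8,"wx":0,"wy":0,"wz":0,"hand":4}
  ]
}}

```text
t: 6.0
position: [634.5, 37.7, 78.9]
ee_rot: [0.06, 1.571, -0.058]
wrist_force: [4.3, 2.1, -8.2]
gripper_width: 8.5
```

```bash
python3 -c "
from h import *
st()
c=cam('wrist'); save(c,'w4'); np.save('w4p.npy',pts(c));st()
c=cam('scene'); save(c,'s4')"
```

```text
t 6.0 local 84.31 -9.68 78.9 yaw-rod 1.288 F x,y,z 4.64 1.16 -8.16 T [ 0.463 -0.801 -0.039] w 8.47
EY in tool [ 0.002  0.96  -0.279] EX in tool [-0.001  0.279  0.96 ] up [-1.     0.001 -0.001]
t 6.05 local 84.32 -9.79 78.9 yaw-rod 1.288 F x,y,z 3.96 1.69 -8.25 T [ 0.354 -0.864  0.   ] w 8.51
EY in tool [ 0.002  0.96  -0.279] EX in tool [-0.001  0.279  0.96 ] up [-1.     0.001 -0.001]
```

View pics/w4.png

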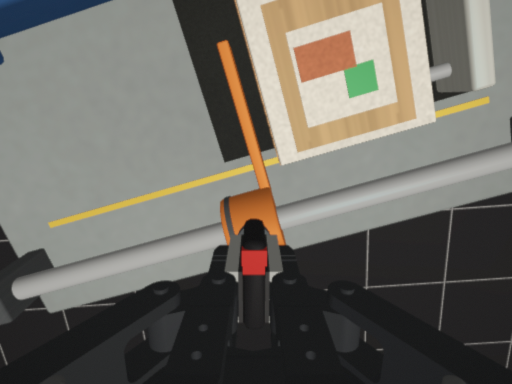

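The collar is now close to the pack: blade at (245,110), pack edge at (262,110), about 9 mm apart. Next I'll relieve the side loads and approach in small steps.

{"fn": "step_arm", "kwargs": {
  "moves": [
    {"tx":0.5,"ty":2.2,"tz":0,"wx":0,"wy":0,"wz":0,"hand":4},
    {"tx":0.7,"ty":4.1,"tz":-0.5,"wx":0,"wy":0,"wz":0,"hand":4},
    {"tx":0.7,"ty":6,"tz":-1.1,"wx":0,"wy":0,"wz":0,"hand":4},
    {"tx":0.7,"ty":6,"tz":-1.1,"wx":0,"wy":0,"wz":0,"hand":4},
    {"tx":0.7,"ty":6,"tz":-1.1,"wx":0,"wy":0,"wz":0,"hand":4}
  ]
}}

```text
t: 6.72
position: [633.9, 42.2, 78.6]
ee_rot: [0.059, 1.571, -0.06]
wrist_force: [-3.3, -1.4, 0.6]
gripper_width: 8.3
```

```bash
python3 -c "
from h import *
for i in range(3): st(); read_camera('wrist')" | grep -v tool
```

```text
t 6.725 local 84.64 -5.17 78.6 yaw-rod 1.287 F x,y,z -3.56 -0.66 0.59 T [-0.462  0.743 -0.043] w 8.33
t 6.775 local 84.66 -5.15 78.6 yaw-rod 1.287 F x,y,z -4.17 -1.72 0.65 T [-0.464  0.821 -0.056] w 8.16
t 6.825 local 84.7 -5.15 78.7 yaw-rod 1.287 F x,y,z -4.39 -1.53 0.25 T [-0.521  0.901 -0.031] w 8.48
```

{"fn": "step_arm", "kwargs": {
  "moves": [
    {"tx":0,"ty":0.5,"tz":-0.14,"wx":0,"wy":0,"wz":0,"hand":4},
    {"tx":0,"ty":1,"tz":-0.28,"wx":0,"wy":0,"wz":0,"hand":4}
  ]
}}

```text
t: 7.12
position: [633.8, 42.9, 78.6]
ee_rot: [0.059, 1.571, -0.06]
wrist_force: [-4.9, -3.5, 2.0]
gripper_width: 8.4
```

```bash
python3 -c "
from h import *
for i in range(3): st(); read_camera('wrist')" | grep -v tool
```

```text
t 7.125 local 84.69 -4.41 78.6 yaw-rod 1.287 F x,y,z -5.54 -2.43 2.02 T [-0.697  1.061 -0.027] w 8.42
t 7.175 local 84.7 -4.31 78.6 yaw-rod 1.287 F x,y,z -5.69 -0.97 1.32 T [-0.609  1.094 -0.044] w 8.36
t 7.225 local 84.71 -4.3 78.6 yaw-rod 1.287 F x,y,z -5.27 -1.37 3.18 T [-0.577  1.059 -0.03 ] w 8.34
```

{"fn": "step_arm", "kwargs": {
  "moves": [
    {"tx":0,"ty":0.5,"tz":-0.14,"wx":0,"wy":0,"wz":0,"hand":4},
    {"tx":0,"ty":1,"tz":-0.28,"wx":0,"wy":0,"wz":0,"hand":4}
  ]
}}

```text
t: 7.52
position: [633.6, 44.0, 78.6]
ee_rot: [0.059, 1.571, -0.06]
wrist_force: [-5.3, -1.3, 1.7]
gripper_width: 8.7
```

```bash
python3 -c "
from h import *
for i in range(3): st(); read_camera('wrist')" | grep -v tool
```

```text
t 7.525 local 84.69 -3.35 78.6 yaw-rod 1.287 F x,y,z -5.51 -0.22 1.72 T [-0.588  1.053 -0.071] w 8.69
t 7.575 local 84.7 -3.22 78.6 yaw-rod 1.287 F x,y,z -4.3 -1.13 1.23 T [-0.583  1.032 -0.033] w 8.54
t 7.625 local 84.71 -3.24 78.6 yaw-rod 1.287 F x,y,z -4.49 -2.34 2.74 T [-0.519  1.053  0.03 ] w 8.54
```

```bash
cat >>h.py <<'E'
def av(n=6):
    F=[];P=[]
    for i in range(n):
        read_camera('wrist'); s=read_state(); F.append(s['wrist_force']); P.append((s['position']-O)@EY)
    F=np.array(F); print('t',s['t'],'ly %.2f'%np.mean(P),'Fx %.2f Fy %.2f+-%.2f Fz %.2f'%((F@EX).mean(),(F@EY).mean(),(F@EY).std()/n**.5,F[:,2].mean()))
E
python3 -c "
from h import *
av()"
```

```text
t 7.975 ly -3.23 Fx -5.72 Fy -1.48+-0.16 Fz 2.25
```

{"fn": "step_arm", "kwargs": {
  "moves": [
    {"tx":0,"ty":0.6,"tz":-0.3,"wx":0,"wy":0,"wz":0,"hand":4},
    {"tx":0,"ty":1.2,"tz":-0.6,"wx":0,"wy":0,"wz":0,"hand":4},
    {"tx":0,"ty":1.9,"tz":-0.8,"wx":0,"wy":0,"wz":0,"hand":4}
  ]
}}

```text
t: 8.35
position: [633.1, 46.0, 78.6]
ee_rot: [0.059, 1.571, -0.06]
wrist_force: [-4.4, -3.3, 2.1]
gripper_width: 8.4
```

```bash
python3 -c "
from h import *
av()"
```

```text
t 8.65 ly -1.05 Fx -4.70 Fy -0.83+-0.14 Fz 2.42
```

{"fn": "step_arm", "kwargs": {
  "moves": [
    {"tx":0,"ty":0.4,"tz":-0.1,"wx":0,"wy":0,"wz":0,"hand":4},
    {"tx":0,"ty":0.8,"tz":-0.2,"wx":0,"wy":0,"wz":0,"hand":4}
  ]
}}

```text
t: 8.9
position: [632.9, 46.8, 78.6]
ee_rot: [0.059, 1.571, -0.06]
wrist_force: [-5.0, -1.7, 2.3]
gripper_width: 8.3
```

```bash
python3 -c "
from h import *
av()"
```

```text
t 9.2 ly -0.28 Fx -5.03 Fy -1.03+-0.26 Fz 2.38
```

{"fn": "step_arm", "kwargs": {
  "moves": [
    {"tx":0,"ty":0.4,"tz":-0.1,"wx":0,"wy":0,"wz":0,"hand":4},
    {"tx":0,"ty":0.8,"tz":-0.2,"wx":0,"wy":0,"wz":0,"hand":4}
  ]
}}

```text
t: 9.45
position: [632.8, 47.4, 78.6]
ee_rot: [0.059, 1.571, -0.061]
wrist_force: [-4.4, -3.1, 2.4]
gripper_width: 8.7
```

```bash
python3 -c "
from h import *
av()"
```

```text
t 9.75 ly 0.19 Fx -5.39 Fy -1.28+-0.23 Fz 2.55
```

{"fn": "step_arm", "kwargs": {
  "moves": [
    {"tx":0,"ty":0.3,"tz":-0.08,"wx":0,"wy":0,"wz":0,"hand":4},
    {"tx":0,"ty":0.6,"tz":-0.17,"wx":0,"wy":0,"wz":0,"hand":4}
  ]
}}

```text
t: 10.0
position: [632.8, 47.6, 78.6]
ee_rot: [0.059, 1.571, -0.061]
wrist_force: [-4.0, -5.2, 2.2]
gripper_width: 8.4
```

```bash
python3 -c "
from h import *
av()"
```

```text
t 10.3 ly 0.39 Fx -5.16 Fy -2.66+-0.18 Fz 2.46
```

{"fn": "step_arm", "kwargs": {
  "moves": [
    {"tx":0,"ty":0.4,"tz":-0.11,"wx":0,"wy":0,"wz":0,"hand":4},
    {"tx":0,"ty":0.8,"tz":-0.22,"wx":0,"wy":0,"wz":0,"hand":4},
    {"tx":0,"ty":1.2,"tz":-0.33,"wx":0,"wy":0,"wz":0,"hand":4}
  ]
}}

```text
t: 10.68
position: [632.7, 48.0, 78.6]
ee_rot: [0.058, 1.57, -0.062]
wrist_force: [-4.4, -5.3, 2.4]
gripper_width: 8.8
```

```bash
python3 -c "
from h import *
av(8)"
```

```text
t 11.075 ly 0.78 Fx -5.25 Fy -3.70+-0.19 Fz 2.69
```

{"fn": "step_arm", "kwargs": {
  "moves": [
    {"tx":0,"ty":0.3,"tz":-0.08,"wx":0,"wy":0,"wz":0,"hand":4},
    {"tx":0,"ty":0.6,"tz":-0.17,"wx":0,"wy":0,"wz":0,"hand":4}
  ]
}}

```text
t: 11.32
position: [632.7, 48.1, 78.6]
ee_rot: [0.058, 1.57, -0.063]
wrist_force: [-4.0, -5.7, 2.6]
gripper_width: 8.6
```

```bash
python3 -c "
from h import *
av(8)"
```

```text
t 11.725 ly 0.95 Fx -5.45 Fy -4.56+-0.24 Fz 2.39
```

{"fn": "step_arm", "kwargs": {
  "moves": [
    {"tx":0,"ty":0.4,"tz":-0.11,"wx":0,"wy":0,"wz":0,"hand":4},
    {"tx":0,"ty":0.8,"tz":-0.22,"wx":0,"wy":0,"wz":0,"hand":4},
    {"tx":0,"ty":1.2,"tz":-0.33,"wx":0,"wy":0,"wz":0,"hand":4},
    {"tx":0,"ty":1.6,"tz":-0.44,"wx":0,"wy":0,"wz":0,"hand":4}
  ]
}}

```text
t: 12.22
position: [632.6, 48.7, 78.6]
ee_rot: [0.057, 1.57, -0.065]
wrist_force: [-3.0, -7.3, 2.4]
gripper_width: 8.3
```

```bash
python3 -c "
from h import *
av(10);st()
c=cam('top'); np.savez('topA.npz',f=c['frame'],d=c['depth'])
"
```

```text
t 12.725 ly 1.49 Fx -5.18 Fy -5.89+-0.17 Fz 2.82
t 12.725 local 84.69 1.46 78.6 yaw-rod 1.285 F x,y,z -5.71 -5.97 2.72 T [-1.514  0.924  0.047] w 8.59
EY in tool [-0.004  0.96  -0.281] EX in tool [-0.001  0.281  0.96 ] up [-1.    -0.004 -0.   ]
```

{"fn": "step_arm", "kwargs": {
  "moves": [
    {"tx":0,"ty":0.5,"tz":-0.14,"wx":0,"wy":0,"wz":0,"hand":4},
    {"tx":0,"ty":0.9,"tz":-0.25,"wx":0,"wy":0,"wz":0,"hand":4},
    {"tx":0.2,"ty":0.9,"tz":-0.25,"wx":0.1,"wy":0,"wz":0,"hand":4},
    {"tx":0.4,"ty":0.9,"tz":-0.25,"wx":0.2,"wy":0,"wz":0,"hand":4},
    {"tx":0.6,"ty":0.9,"tz":-0.25,"wx":0.3,"wy":0,"wz":0,"hand":4},
    {"tx":0.6,"ty":0.9,"tz":-0.25,"wx":0.3,"wy":0,"wz":0,"hand":4}
  ]
}}

```text
t: 13.52
position: [632.4, 48.9, 78.0]
ee_rot: [0.293, 1.55, -0.302]
wrist_force: [-3.9, -8.0, 2.9]
gripper_width: 8.7
```

```bash
python3 -c "
from h import *
av(10);st()
"
```

```text
t 14.025 ly 1.69 Fx -5.67 Fy -7.00+-0.12 Fz 3.20
t 14.025 local 84.61 1.73 78.0 yaw-rod 0.984 F x,y,z -6.76 -6.72 3.49 T [-1.738  0.913 -0.106] w 8.52
EY in tool [-0.005  0.833 -0.553] EX in tool [-0.001  0.553  0.833] up [-1.    -0.005  0.001]
```

{"fn": "step_arm", "kwargs": {
  "moves": [
    {"tx":0.25,"ty":0,"tz":0,"wx":0.13,"wy":0,"wz":0,"hand":4},
    {"tx":0.5,"ty":0,"tz":0,"wx":0.26,"wy":0,"wz":0,"hand":4},
    {"tx":0.8,"ty":0,"tz":0,"wx":0.39,"wy":0,"wz":0,"hand":4},
    {"tx":1.05,"ty":0,"tz":0,"wx":0.52,"wy":0,"wz":0,"hand":4},
    {"tx":1.3,"ty":0,"tz":0,"wx":0.65,"wy":0,"wz":0,"hand":4},
    {"tx":1.55,"ty":0,"tz":0,"wx":0.78,"wy":0,"wz":0,"hand":4},
    {"tx":1.8,"ty":0,"tz":0,"wx":0.91,"wy":0,"wz":0,"hand":4},
    {"tx":1.8,"ty":0,"tz":0,"wx":0.91,"wy":0,"wz":0,"hand":4}
  ]
}}

```text
t: 15.02
position: [632.1, 48.7, 76.6]
ee_rot: [0.994, 1.326, -1.003]
wrist_force: [-4.6, -8.5, 6.0]
gripper_width: 8.5
```

```bash
python3 -c "
from h import *
av(8);st()
c=cam('wrist'); save(c,'w5'); np.save('w5p.npy',pts(c))
"
```

```text
t 15.425 ly 1.54 Fx -7.31 Fy -7.09+-0.15 Fz 5.92
t 15.425 local 84.27 1.5 76.6 yaw-rod 0.075 F x,y,z -6.94 -6.41 6.7 T [-1.794  1.331 -0.064] w 8.32
EY in tool [-0.005  0.075 -0.997] EX in tool [-0.002  0.997  0.075] up [-1.    -0.002  0.005]
```

View pics/w5.png

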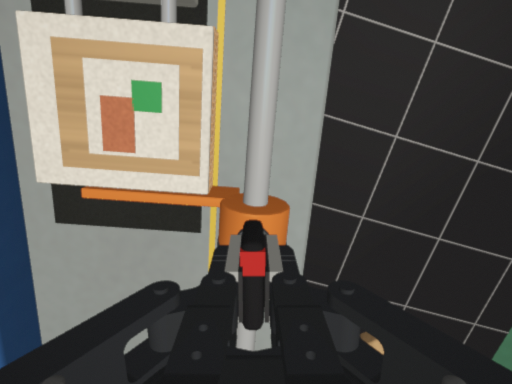

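The wrist view shows the blade (row ~195) flush against the pack edge, and the wing at (253,270) back along the rod. I'll ease the arm's preload, open and lift away.

{"fn": "step_arm", "kwargs": {
  "moves": [
    {"tx":-0.2,"ty":-0.4,"tz":1,"wx":0,"wy":0,"wz":0,"hand":4},
    {"tx":-0.4,"ty":-0.8,"tz":2,"wx":0,"wy":0,"wz":0,"hand":4},
    {"tx":-0.6,"ty":-1,"tz":3,"wx":0,"wy":0,"wz":0,"hand":4},
    {"tx":-0.6,"ty":-1,"tz":3,"wx":0,"wy":0,"wz":0,"hand":4}
  ]
}}

```text
t: 15.98
position: [632.1, 48.5, 76.7]
ee_rot: [0.996, 1.329, -0.998]
wrist_force: [-4.3, -4.8, 1.6]
gripper_width: 8.3
```

```bash
python3 -c "
from h import *
av(6);st()
"
```

```text
t 16.275 ly 1.38 Fx -4.48 Fy -3.36+-0.19 Fz 1.70
t 16.275 local 84.17 1.37 76.7 yaw-rod 0.077 F x,y,z -4.72 -3.66 0.58 T [-0.871  0.845 -0.043] w 8.44
EY in tool [-0.002  0.077 -0.997] EX in tool [-0.001  0.997  0.077] up [-1.    -0.001  0.002]
```

{"fn": "step_arm", "kwargs": {
  "moves": [
    {"tx":-0.1,"ty":-0.6,"tz":1.2,"wx":0,"wy":0,"wz":0,"hand":4},
    {"tx":-0.2,"ty":-1,"tz":2.2,"wx":0,"wy":0,"wz":0,"hand":4},
    {"tx":-0.2,"ty":-1,"tz":2.2,"wx":0,"wy":0,"wz":0,"hand":4},
    {"tx":-0.2,"ty":-1,"tz":2.2,"wx":0,"wy":0,"wz":0,"hand":20},
    {"tx":-0.2,"ty":-1,"tz":2.2,"wx":0,"wy":0,"wz":0,"hand":40},
    {"tx":-0.2,"ty":-1,"tz":2.2,"wx":0,"wy":0,"wz":0,"hand":40},
    {"tx":-0.2,"ty":-1,"tz":2.2,"wx":0,"wy":0,"wz":0,"hand":40}
  ]
}}

```text
t: 17.15
position: [631.9, 47.4, 77.1]
ee_rot: [0.997, 1.33, -0.996]
wrist_force: [0.5, -0.1, 0.4]
gripper_width: 40.0
```

{"fn": "step_arm", "kwargs": {
  "moves": [
    {"tx":-10,"ty":0,"tz":0,"wx":0,"wy":0,"wz":0,"hand":40},
    {"tx":-30,"ty":0,"tz":0,"wx":0,"wy":0,"wz":0,"hand":40},
    {"tx":-60,"ty":0,"tz":0,"wx":0,"wy":0,"wz":0,"hand":40},
    {"tx":-90,"ty":0,"tz":0,"wx":0,"wy":0,"wz":0,"hand":40},
    {"tx":-90,"ty":0,"tz":0,"wx":0,"wy":0,"wz":0,"hand":40},
    {"tx":-90,"ty":0,"tz":0,"wx":0,"wy":0,"wz":0,"hand":40}
  ]
}}

```text
t: 17.9
position: [631.6, 47.3, 167.2]
ee_rot: [0.997, 1.33, -0.997]
wrist_force: [0.7, 0.6, 0.1]
gripper_width: 39.7
```

```bash
python3 -c "
from h import *
av(4);st()
c=cam('wrist'); save(c,'w6'); P=pts(c); q=P-O; lx=q@EX; ly=q@EY; z=P[...,2]
h=cv2.cvtColor(c['frame'],cv2.COLOR_RGB2HSV); H,S,V=[h[...,i].astype(int) for i in range(3)]
m=(z>102)&(z<118)&(abs(lx-85)<40)&(abs(ly)<40); r=cv2.minAreaRect(np.c_[lx[m],ly[m]].astype(np.float32)); print('wing local',r)
m=(H<14)&(S>170)&(abs(z-42)<3)&(lx>-10)&(lx<60)&(abs(ly-12)<15); print('blade top ly',np.percentile(ly[m],[3,50,97]))
m=(abs(z-38)<3)&(S<60)&(V>150)&(lx>-30)&(lx<50)&(ly>5)&(ly<40); print('pack edge ly',np.percentile(ly[m],[0,1,3]))
"
```

```text
t 18.1 ly 0.29 Fx -0.33 Fy 0.50+-0.05 Fz 0.02
t 18.1 local 82.94 0.32 165.9 yaw-rod 0.077 F x,y,z -0.31 0.51 0.07 T [ 0.01  -0.017  0.058] w 40.1
EY in tool [ 0.     0.077 -0.997] EX in tool [-0.002  0.997  0.077] up [-1.    -0.002 -0.   ]
wing local ((84.03192901611328, 1.5348968505859375), (9.170450210571289, 39.483882904052734), 4.879308223724365)
blade top ly [10.12623446 15.486957   16.08542108]
pack edge ly [15.76160696 16.16001874 16.50757401]
```

View pics/w6.png

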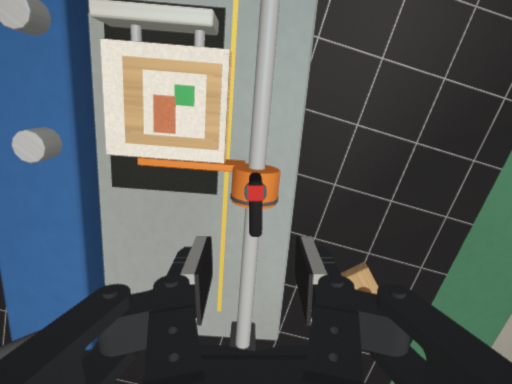

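The wing is back along the rod at (255,205), the blade is flush on the pack edge at row ~160, and the gripper is clear. Handing in.

```bash
python3 -c "
from h import *
print(close_job())"
```

```text
the job is handed in; nothing more can be done
None
```

The job is done and handed in at about 18 s of the 53 s allowed. I loosened the thumbscrew to about 1.29 rad and slid the collar about 72 mm to the pack. I then pressed on, turned the screw back to about 0.08 rad (tight is below 0.35), let go and lifted clear.

- **Squeeze:** the wrist read 7.0 N before clamping, or about 7.5 N with the +0.5 N offset it showed after release. Subtracting the sliding drag of about 1.6 N leaves close to 6 N.
- **Hold after release:** the wing was at 0.085 rad, and the blade was flush against the pack. The pack edge had moved about 1.2–1.5 mm from where it started, which is about 5–6 N at 4 N per mm.
- **Disagreement:** the fingers' position shifted back 0.15 mm while I tightened, either from the fingers flexing or from the collar creeping. If it was creep, the squeeze is nearer 5.4 N. The stiffness I felt while pressing was about 3 N per mm, against the 4 stated.
- **Not checked:** I took no final measurement of the mug, the stamp or the corner punch. The arm's path stayed well clear of all three.

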